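# Unlock and push out a photometer's filter slide with a pin tool

### The arm

A 6-joint arm with a two-finger parallel gripper is mounted at the origin on the work surface. World frame = base frame: x ahead of the robot, y to its left, z up, the work surface at z = 0. Lengths are in m, angles in rad, forces in N, time in s.
With the tool pointing down it reaches from about 0.4 to 0.925 m from the base axis. Payload 3.4 kg.
Tool frame: the origin (TCP) lies midway between the tips of the shut fingers; the grasp point (between the pads) lies 19 mm behind it; z points along the fingers, y is the direction in which the jaws open and shut (so a half turn about z gives the same grasp; the last joint's range is limited). The gripper opens to 85 mm and grips with 20 to 120 N. Pads are 22 mm wide; open, the fingers measure 114 mm over their backs; the gripper's body (76 mm by 85 mm) begins 54 mm behind the grasp point. The pads swing forward as they close: fully open they stand 13 mm farther back than shut.
Start: joints at [1.198, 0.307, 1.506, -0, 1.328, -0.073], TCP at [0.169, 0.55, 0.231] pointing down, gripper open.
Joint ranges: [-3.12, 3.12], [-1.05, 2.28], [0.14, 2.33], [-1.42, 4.57], [0.1, 2.73], [-2.68, 2.68]. Speed limits (rad/s): [2.57, 2.57, 3.14, 3.14, 3.14, 3.14].

### API

Orientations are given as [roll, pitch, yaw] about the fixed x, y, z axes, in that order (R = Rz(yaw) Ry(pitch) Rx(roll)).
In Python, from plant import robot gives the robot as it stands. The module is installed in compiled form; this text tells all that it offers.
- The arm moves only by the tool step_arm, never from a script. Its arguments are lists of equal length, an entry for each row: "travel": the shift along the tool's x, y, z scaled (see below), a list of three; "yaw": the turn about the tool's z scaled (see below); "gripper": the opening, from -1 (shut) to 1 (fully open). In form: {"travel": [[x, y, z], ...], "yaw": [yaw, ...], "gripper": [gripper, ...]}. A call has 1 to 8 rows; each row shifts and turns the commanded pose from where the row before left it, along the tool's axes as they then stand; what a row does not reach is not made up. The controller multiplies each number of a shift by 40 mm and each number of a turn by 180 degrees. A row lasts 1/12 s, in which the tool goes at most 41.7 mm and 7.16 degrees, less where a joint would pass 70% of its speed; a pose out of reach is approached as far as the arm can. A call with a number of a shift or a turn outside -1 to 1 is refused whole. A call with a gripper value outside its range is refused whole. The fingers move at their own pace and stop on an object; "newtons" is the grip in N (left out, the last holds). Time passes only in rows, so rows that do not move let the fingers close. It gives the time, the measured TCP pose, the force and the opening at its end, in the units of the state.
- robot.state(): the state, without advancing time (a new reading comes with each control period).
- robot.get_image(name): name is "scene" or "top" or "wrist"; returns a dict with "frame" (480x640x3 uint8, red, green, blue), "camera_matrix" (3x3 intrinsics, pixels), "D" ([k1, k2, p1, p2, k3] as OpenCV has them; the pictures are not rectified), "pose" (4x4, takes a point from camera to world coordinates). Camera axes: x right, y down, z forward; pixel columns grow to the right and rows downward; lengths in m; the calibration is good to about 2 mm. A picture is of the moment at which its call begins. There is no depth.
- robot.close_job(): hands the job in, once; it reports no verdict.
Trained networks look in a picture, given as the dict that the camera call returned (one of the last four; its "shot" number tells which), for a name from the list of things; names that differ only in an ending like _2 or _b are one class to them, and where a whole thing is asked for, a point or a joint stands for the part that bears it (a point fixed in the world has none). Each returns a list of dicts, best first, with "p" (0 to 1); they miss things now and then, are a little off and sometimes report something else, mostly with a low value. They report only what shows in the picture. A call takes as long as a camera call. They do not tell look-alikes from the thing itself.
- robot.cut_out(name, picture): "pixels" (480x640 bool, what is visible of it) and "point" ([row, column] in pixels, amid what is visible of it).
- robot.landmark_of(name, picture): "point" ([row, column] in pixels: a listed point, or the origin of a listed thing).
The state is a dict: "time": time; "joint_pos": joint angles; "dq": joint speeds; "effort": joint torques, N m; "position": TCP position; "tool_rot": TCP orientation; "wrist_force": force on the tool from outside, world axes, zero at the start; "moment": the same for the moment, N m; "gripper_width": finger opening in m.
Only numpy, scipy, OpenCV 4.12 (cv2) and the standard library are available. Lean on these libraries where they do the work, as an engineer would, in place of code of your own. Each camera call takes 0.05 s, during which the arm holds its last target. There are 200 camera calls.

### The job

Take the orange pin tool from its wooden stand, put its pin into the ringed hole in the photometer's blue filter slide and press down the red release button inside. Keeping the button gently pressed, push the slide with the pin out of the side of the housing all the way to its stop, then put the pin tool back upright in its stand, fully home. Touch the photometer only with the pin tool, never force it, and leave the bottle, beaker and jar alone.

Things in the scene. Friction and masses are not known exactly. Their poses are not given: they have to be found in the camera images.
- release_hole (a point): Centre of the mouth of the hole in the slide's top face; moves with the slide. Hole 12 mm across, upright walls, 1.5 mm chamfer, white ring round it. Axes: z up, y the way the slide comes out. The red button's top inside lies 4 to 24 mm below the face: it differs from unit to unit and is not measured; feel for it. The button travels with the slide: the pin can hold it and push the hole's wall at once.
- photometer: White bench photometer, fixed, 200 (x) x 240 (y) mm; origin under its centre, axes as release_hole. Top face 90 mm high, slide's top 92 mm, grey keypad panel 102 mm high from 50 mm beyond the hole towards +x. Release button: sprung, 4 N at first touch, 9 N when 4 mm down, 10.9 N at 5.5 mm where it is hard. Press with the pin, never with over 20 N.
- slide_end (a point): Middle of the outer end of the filter slide, on its top face, 120 mm (+y) from the hole: a blue bar 40 mm wide, white stripes near this end, in an open-topped channel of the housing. The button must be 4 mm or more down for the slide to run; if it rises on the way the slide locks at the next of several catches (last one 34 mm from the start).
- filter_slide (a joint): How far the slide has come out, in m: 0 at the start (locked, about 1.5 mm of play), 0.040 at its stop. It needs about 3 N to slide once freed. Fully out means beyond 0.036, where the released button locks it out.
- pin_handle (a point): Centre of the pin tool's handle. The handle is an upright orange bar, 18 x 18 mm, 60 mm tall, with flat sides along this point's x and y axes; z points up. Below it, centred, a round steel pin 6 mm across and 45 mm long points down: the pin's tip is 75 mm below this point. Mass about 70 g. It starts upright in the stand, its handle's underside resting on the stand's top face.
- stand_hole0 (a point): Centre of the mouth of the hole in the top of the pin tool's wooden stand, a fixed block 80 x 80 x 55 mm. The hole is 10 mm across with a 2 mm chamfer, and goes through. With the tool home, the pin is in the hole and the handle's centre is 30 mm above this point.
- amber_bottle_mid (a point): Amber glass reagent bottle, 60 mm across, 130 mm tall, standing; the point is on its axis, half-way up. Not to be moved.
- beaker_mid (a point): Clear empty beaker, 68 mm across, 85 mm tall; the point is on its axis, half-way up. Not to be moved.
- white_jar_mid (a point): White jar with blue lid, 60 mm across, 90 mm tall; the point is on its axis, half-way up. Not to be moved.
Not all that is in view belongs to the job. Of the things shaped like the part that bears pin_handle, the orange one is meant.

How it is judged:
By the outcome, as a careful person would: the job done as asked, in the order asked, and still so for the second after the job is handed in, with the robot touching nothing.
It also fails if it takes over 59 s, if anything falls off the work surface, if the arm or the gripper's body presses on something with over 40 N, if the wrist force passes 120 N, or if a joint passes its speed limit or range.

## Working session

There is one attempt and no reset: what is moved stays moved. The work goes in short steps, Python scripts to look and compute and a tool call to move; the robot and the scene stay as the last step left them, time stands still between calls to the robot, and variables do not carry over. Pictures are saved under pics/ and viewed, about 8 in all and at most 12, crops included, and the job is handed in when it is done.

Besides the shell and the picture viewer there is one more tool, called in YAML: its name, and indented under it one key for each argument. step_arm: Moves the arm, as the interface text tells. Its arguments: {"type":"object","properties":{"travel":{"type":"array","items":{"type":"array","items":{"type":"number","minimum":-1,"maximum":1}}},"yaw":{"type":"array","items":{"type":"number","minimum":-1,"maximum":1}},"gripper":{"type":"array","items":{"type":"number"}},"newtons":{"type":"number"}},"required":["travel","yaw","gripper"]}

```bash
mkdir -p pics; cat > h.py <<'E'
import numpy as np, cv2
from plant import robot
def ray(im,pt):
    r,c=pt
    u=cv2.undistortPoints(np.array([[[c,r]]],float),np.array(im["camera_matrix"]),np.array(im["D"]))[0,0]
    P=np.array(im["pose"]); d=P[:3,:3]@np.array([u[0],u[1],1]); return P[:3,3],d
def at_z(im,pt,z):
    o,d=ray(im,pt); return o+d*(z-o[2])/d[2]
def tri(L):
    A=np.zeros((3,3));b=np.zeros(3)
    for im,pt in L:
        o,d=ray(im,pt); d=d/np.linalg.norm(d); M=np.eye(3)-np.outer(d,d); A+=M;b+=M@o
    return np.linalg.solve(A,b)
def proj(im,p):
    P=np.linalg.inv(np.array(im["pose"])); R,t=P[:3,:3],P[:3,3]
    x=cv2.projectPoints(np.array([p],float),cv2.Rodrigues(R)[0],t,np.array(im["camera_matrix"]),np.array(im["D"]))[0][0,0]
    return x[::-1]
def save(im,n,crop=None,s=1):
    f=im["frame"][...,::-1]
    if crop: f=f[crop[0]:crop[1],crop[2]:crop[3]]
    cv2.imwrite("pics/"+n,cv2.resize(f,None,fx=s,fy=s,interpolation=cv2.INTER_CUBIC))
E
python3 - <<'E'
from h import *
np.set_printoptions(precision=4,suppress=True)
print(robot.state())
ims={n:robot.get_image(n) for n in("scene","top")}
for n,i in ims.items(): save(i,n+".png")
Z=dict(release_hole=.092,slide_end=.092,pin_handle=.085,stand_hole0=.055,amber_bottle_mid=.065,beaker_mid=.0425,white_jar_mid=.045,photometer=0)
for k,z in Z.items():
    L=[]
    for n,i in ims.items():
        d=robot.landmark_of(k,i)
        for e in d[:3]: print(k,n,round(e["p"],2),np.array(e["point"]),at_z(i,e["point"],z))
        if d: L.append((i,d[0]["point"]))
    if len(L)==2: print("  tri",tri(L))
E
```

```text
{'time': 0.0, 'joint_pos': array([ 1.1985,  0.3076,  1.5077, -0.    ,  1.3284, -0.0735]), 'dq': array([-0.0009,  0.0004, -0.0021, -0.0003,  0.0003, -0.0004]), 'effort': array([  0.0012, -45.7551, -25.1915,   0.0003,   0.0134,   0.    ]), 'position': array([0.169 , 0.5489, 0.2304]), 'tool_rot': array([-3.1395, -0.0001,  2.8428]), 'wrist_force': array([ 0.1521, -1.0035,  0.3298]), 'moment': array([ 0.0063, -0.0062, -0.0481]), 'gripper_width': 0.08531028111547763}
release_hole scene 0.69 [218.8 316.4] [ 0.4998 -0.053   0.092 ]
release_hole top 0.78 [259.2 336.5] [ 0.4929 -0.053   0.092 ]
  tri [ 0.4959 -0.0549  0.0859]
slide_end scene 0.76 [273.7 318.4] [0.5537 0.0508 0.092 ]
slide_end top 0.57 [223.3 284.1] [0.5639 0.0525 0.092 ]
  tri [0.5589 0.0538 0.1024]
pin_handle scene 0.91 [335.2 429.8] [0.4502 0.2385 0.085 ]
pin_handle scene 0.9 [426.1 354.5] [0.6342 0.305  0.085 ]
pin_handle scene 0.78 [367.  448.3] [0.4564 0.2978 0.085 ]
pin_handle top 0.72 [233.2 177.8] [0.5417 0.2685 0.085 ]
pin_handle top 0.71 [279.3 192.1] [0.4484 0.2328 0.085 ]
pin_handle top 0.65 [190.2 164.9] [0.6326 0
[... 154 characters left out ...]
.055 ]
  tri [0.5444 0.2657 0.0555]
amber_bottle_mid scene 0.75 [413.5 286.5] [0.7125 0.2317 0.065 ]
amber_bottle_mid scene 0.64 [218.7 318.1] [ 0.4878 -0.0685  0.065 ]
amber_bottle_mid top 0.68 [154.2 204. ] [0.7204 0.2315 0.065 ]
amber_bottle_mid top 0.23 [338.4 488.4] [ 0.3407 -0.3618  0.065 ]
  tri [0.7153 0.2317 0.0717]
beaker_mid top 0.65 [335.3 490.3] [ 0.3473 -0.374   0.0425]
white_jar_mid scene 0.81 [164.7 150.8] [ 0.7145 -0.3719  0.045 ]
white_jar_mid top 0.72 [165.3 481.8] [ 0.7155 -0.373   0.045 ]
  tri [ 0.7149 -0.3725  0.0451]
photometer scene 0.85 [250.2 300.7] [ 0.5323 -0.0601  0.    ]
photometer top 0.57 [247.4 338.4] [ 0.5349 -0.0603  0.    ]
  tri [ 0.5337 -0.0595  0.0023]
```

View pics/scene.png

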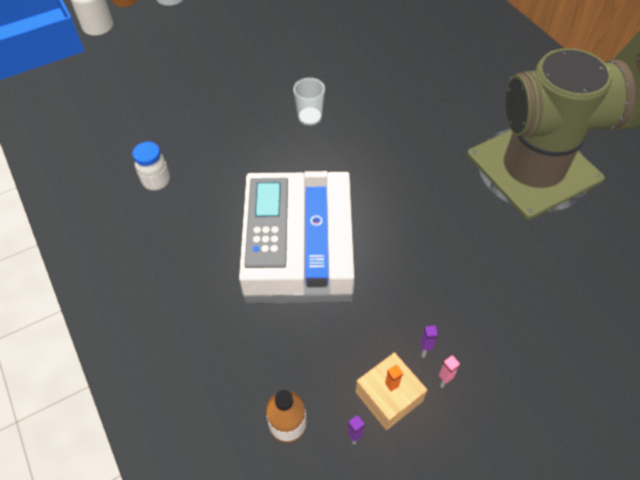

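View pics/top.png

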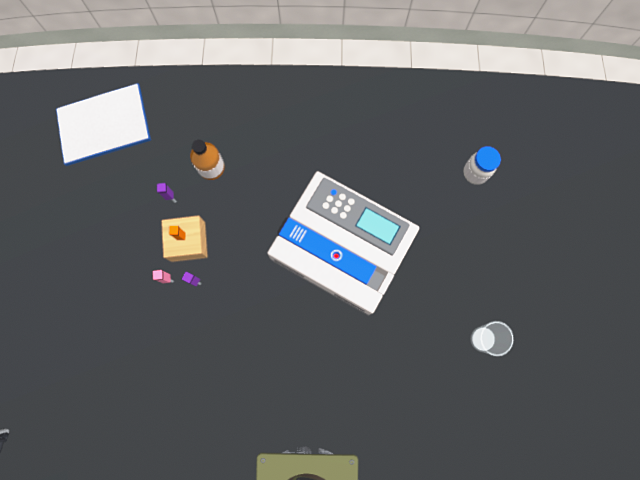

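The scene view shows the orange tool in its stand at about (x 392, y 378), with purple and pink decoys around it. The slide's ringed hole is at (316, 220) with its striped end at (317, 272). The top view shows the orange handle at (177, 233) and the hole at (336, 255). I'll move near the stand next.

step_arm:
  travel:
    - [-0.87, -0.34, 0]
    - [-0.87, -0.34, 0]
    - [-0.87, -0.34, 0]
    - [-0.87, -0.34, 0]
    - [-0.87, -0.34, 0]
    - [-0.87, -0.34, 0]
    - [-0.87, -0.34, 0]
    - [-0.87, -0.34, 0]
  yaw: [0, 0, 0, 0, 0, 0, 0, 0]
  gripper: [1, 1, 1, 1, 1, 1, 1, 1]

```text
time: 1.57
position: [0.4045, 0.3623, 0.2315]
tool_rot: [3.141, 0.0, 2.843]
wrist_force: [-0.5, 1.1, -0.2]
gripper_width: 0.0854
```

step_arm:
  travel:
    - [-0.87, -0.34, 0]
    - [-0.87, -0.34, 0]
    - [-0.87, -0.34, 0]
    - [0, 0, 0]
    - [0, 0, 0]
  yaw: [0, 0, 0, 0, 0]
  gripper: [1, 1, 1, 1, 1]

```text
time: 1.98
position: [0.4927, 0.2925, 0.2311]
tool_rot: [3.142, -0.0, 2.839]
wrist_force: [-0.7, 0.3, -0.8]
gripper_width: 0.0856
```

```bash
python3 - <<'E'
from h import *
np.set_printoptions(precision=4,suppress=True)
i=robot.get_image("wrist"); s=robot.state(); print(s["time"],s["position"],s["tool_rot"],np.array(i["pose"]))
for k,z in dict(pin_handle=.085,stand_hole0=.055).items():
    for e in robot.landmark_of(k,i)[:4]: print(k,round(e["p"],2),np.array(e["point"]),at_z(i,e["point"],z))
save(i,"w1.png")
E
```

```text
2.0333 [0.4913 0.2933 0.2311] [-3.1415 -0.001   2.8406] [[ 0.2982  0.9071  0.2969  0.4164]
 [ 0.9545 -0.2836 -0.0922  0.3172]
 [ 0.0006  0.3109 -0.9504  0.3737]
 [ 0.      0.      0.      1.    ]]
pin_handle 0.96 [276.1 313.2] [0.5408 0.2748 0.085 ]
pin_handle 0.93 [185.  241.9] [0.4483 0.2445 0.085 ]
pin_handle 0.73 [346.2 377.8] [0.626  0.3104 0.085 ]
pin_handle 0.73 [168.2 311.6] [0.4522 0.3015 0.085 ]
stand_hole0 0.66 [267.1 309.4] [0.5438 0.2697 0.055 ]
```

View pics/w1.png

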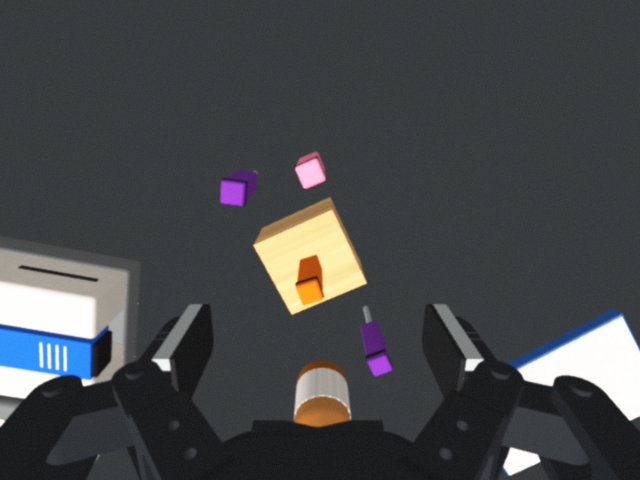

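The wrist view shows the orange handle's bright top face at (310, 291), slightly rotated, in the stand. I'll now measure its yaw and centre.

```bash
cat >> h.py <<'E'
def topface(im,z,box=None,vmin=200):
    hsv=cv2.cvtColor(im["frame"],cv2.COLOR_RGB2HSV)
    m=cv2.inRange(hsv,(6,200,vmin),(18,255,255))
    if box: k=np.zeros_like(m);k[box[0]:box[1],box[2]:box[3]]=1;m=m*k
    n,l,st,c=cv2.connectedComponentsWithStats(m); j=1+np.argmax(st[1:,4])
    cn=cv2.findContours((l==j).astype(np.uint8),0,1)[0][0][:,0]
    w=np.array([at_z(im,(y,x),z)[:2] for x,y in cn],np.float32)
    (cx,cy),(a,b),t=cv2.minAreaRect(w*1000)
    return st[j],(cx,cy),(a,b),t
E
python3 - <<'E'
from h import *
for n,b in(("wrist",(270,315,285,335)),("top",(220,245,165,190)),("scene",(360,395,380,410))):
    i=robot.get_image(n)
    for v in(170,200,230):
        try: print(n,v,topface(i,.115,b,v))
        except Exception as e: print(n,v,e)
E
```

```text
wrist 170 (array([295, 284,  26,  24, 397], dtype=int32), (539.5410766601562, 272.4610290527344), (17.209548950195312, 18.015737533569336), 89.70616149902344)
wrist 200 (array([295, 284,  26,  24, 378], dtype=int32), (539.81298828125, 272.247314453125), (17.25579833984375, 16.99040985107422), 1.452165961265564)
wrist 230 (array([295, 285,  26,  23, 355], dtype=int32), (540.1103515625, 272.075439453125), (16.80373191833496, 16.511764526367188), 0.3181815445423126)
top 170 (array([169, 227,  16,  13, 116], dtype=int32), (537.9253540039062, 260.8113098144531), (35.38978958129883, 18.57820701599121), 70.279052734375)
top 200 (array([169, 227,   9,   8,  63], dtype=int32), (540.3468017578125, 269.3257751464844), (14.14251708984375, 16.354442596435547), 0.8701562881469727)
top 230 (array([169, 227,   9,   8,  61], dtype=int32), (540.3399658203125, 269.3822021484375), (14.13922119140625, 16.234575271606445), 0.8057211637496948)
scene 170 (array([389, 366,  12,  13, 100], dtype=int32), (544.6222534179688, 272.48455810546875), (15.74524211883545, 16.08747673034668), 4.482583522796631)
scene 200 (array([389, 366,  12,  13,  98], dtype=int32), (544.5, 272.2406921386719), (15.428152084350586, 15.691011428833008), 4.199570178985596)
scene 230 (array([389, 366,  12,  13,  90], dtype=int32), (544.1867065429688, 271.820556640625), (14.773033142089844, 14.831625938415527), 4.482583999633789)
```

step_arm:
  travel:
    - [-0.68, -0.09, 0]
    - [-0.68, -0.09, 0]
    - [0, 0, 0]
    - [0, 0, 0.7]
    - [0, 0, 0.8]
    - [0, 0, 0.75]
    - [0, 0, 0]
    - [0, 0, 0]
  yaw: [0, 0, -0.034, -0.034, -0.033, 0, 0, 0]
  gripper: [1, 1, 1, 1, 1, 1, 1, 1]

```text
time: 2.95
position: [0.539, 0.2712, 0.14]
tool_rot: [-3.14, -0.004, -3.122]
wrist_force: [-0.2, -0.4, 0.5]
gripper_width: 0.0856
```

```bash
python3 - <<'E'
from h import *
i=robot.get_image("wrist");s=robot.state(); print(s["position"],s["tool_rot"],s["wrist_force"]); save(i,"w2.png")
for v in(170,200,230): print(topface(i,.115,None,v))
E
```

```text
[0.54073051 0.27175796 0.14185139] [-3.14157404e+00 -1.71407145e-04 -3.12228799e+00] [ 0.44820291 -0.09405933  0.84797547]
(array([301, 236,  31,  27, 748], dtype=int32), (520.9197387695312, 271.18597412109375), (13.53763484954834, 14.858053207397461), 1.140336275100708)
(array([300, 268,  34,  33, 220], dtype=int32), (539.7705688476562, 271.8299865722656), (17.753055572509766, 16.547788619995117), 1.1418229341506958)
(array([300, 269,  34,  32, 182], dtype=int32), (540.2100219726562, 271.6425476074219), (16.72873306274414, 16.98949432373047), 89.07547760009766)
```

View pics/w2.png

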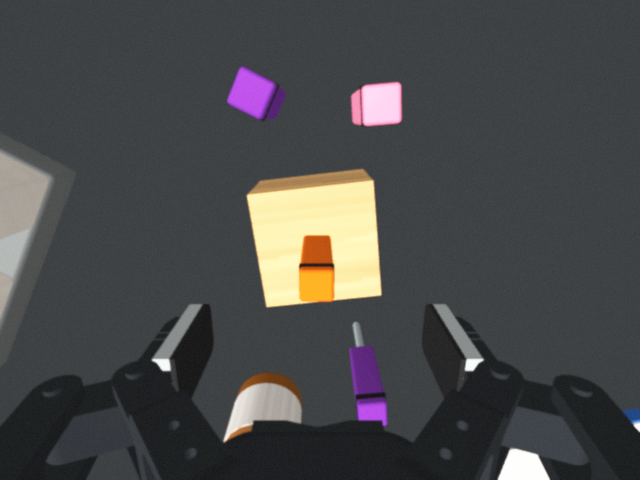

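The wrist view shows the handle square to the frame at (317, 283), midway between the open fingers. I'll descend and grip.

step_arm:
  travel:
    - [0, 0, 0.5]
    - [0, 0, 0.6]
    - [0, 0, 0.5]
    - [0, 0, 0.2]
    - [0, 0, 0]
    - [0, 0, 0]
  yaw: [0, 0, 0, 0, 0, 0]
  gripper: [1, 1, 1, 1, 1, 1]

```text
time: 3.5
position: [0.5421, 0.2717, 0.0709]
tool_rot: [3.141, 0.002, -3.123]
wrist_force: [0.5, 1.1, -0.1]
gripper_width: 0.0852
```

step_arm:
  travel:
    - [0, 0, 0]
    - [0, 0, 0]
    - [0, 0, 0]
    - [0, 0, 0]
    - [0, 0, 0]
    - [0, 0, 0]
    - [0, 0, 0]
    - [0, 0, 0]
  yaw: [0, 0, 0, 0, 0, 0, 0, 0]
  gripper: [-1, -1, -1, -1, -1, -1, -1, -1]
  newtons: 40

```text
time: 4.17
position: [0.5412, 0.271, 0.0697]
tool_rot: [3.141, 0.001, -3.123]
wrist_force: [-0.2, -0.8, 4.8]
gripper_width: 0.0172
```

step_arm:
  travel:
    - [0, 0, -0.1]
    - [0, 0, -0.2]
    - [0, 0, -0.4]
    - [0, 0, -0.6]
    - [0, 0, -0.6]
    - [0, 0, -0.6]
    - [0, 0, -0.6]
    - [0, 0, 0]
  yaw: [0, 0, 0, 0, 0, 0, 0, 0]
  gripper: [-1, -1, -1, -1, -1, -1, -1, -1]
  newtons: 60

```text
time: 4.83
position: [0.544, 0.2723, 0.1991]
tool_rot: [3.138, 0.009, -3.123]
wrist_force: [1.2, 0.6, 0.4]
gripper_width: 0.0175
```

```bash
python3 - <<'E'
from h import *
np.set_printoptions(precision=4,suppress=True)
i=robot.get_image("wrist");s=robot.state(); print(s["position"],s["tool_rot"],s["wrist_force"],s["gripper_width"]); save(i,"w3.png")
print("stand",[(e["p"],at_z(i,e["point"],.055)) for e in robot.landmark_of("stand_hole0",i)[:2]])
for n in("scene","top"):
    i=robot.get_image(n)
    hsv=cv2.cvtColor(i["frame"],cv2.COLOR_RGB2HSV)
    for k in("release_hole","slide_end","pin_handle"):
        for e in robot.landmark_of(k,i)[:2]: print(k,n,e["p"],np.array(e["point"]),at_z(i,e["point"],.092))
    # red button blob + blue slide rectangle
    c=at_z; r0,c0=map(int,proj(i,(.4985,-.053,.092)))
    red=cv2.inRange(hsv,(0,120,60),(8,255,255))|cv2.inRange(hsv,(168,100,60),(180,255,255))
    w=red[r0-12:r0+13,c0-12:c0+13]; y,x=np.nonzero(w); print(n,"red",len(y),y.mean()+r0-12 if len(y) else 0,x.mean()+c0-12 if len(y) else 0)
    white=((hsv[...,1]<90)&(hsv[...,2]>120))[r0-14:r0+15,c0-14:c0+15]
    b=cv2.inRange(hsv,(105,150,80),(125,255,255)); b[:r0-110]=0;b[r0+110:]=0;b[:,:c0-90]=0;b[:,c0+90:]=0
    l=cv2.connectedComponentsWithStats(b);j=1+np.argmax(l[2][1:,4]);cn=cv2.findContours((l[1]==j).astype(np.uint8),0,1)[0][0][:,0]
    W=np.array([at_z(i,(y,x),.092)[:2] for x,y in cn],np.float32)*1000; print("slide",l[2][j],cv2.minAreaRect(W))
    save(i,n+"z.png",(r0-45,r0+45,c0-60,c0+60),6)
E
```

```text
[0.5429 0.2718 0.1967] [ 3.1391  0.0064 -3.123 ] [-0.387   0.9412 -1.5196] 0.01736344613403954
stand [(0.58, array([0.5424, 0.2717, 0.055 ]))]
release_hole scene 0.69 [221.3 317.2] [ 0.5013 -0.0473  0.092 ]
slide_end scene 0.96 [275.4 312.9] [0.5637 0.049  0.092 ]
pin_handle scene 0.72 [429.9 355.8] [0.6367 0.3124 0.092 ]
pin_handle scene 0.55 [337.7 429.9] [0.4553 0.2444 0.092 ]
scene red 0 0 0
slide [ 306  188   21   90 1366] ((512.683349609375, -30.772445678710938), (195.70303344726562, 35.51087951660156), 60.66181182861328)
release_hole top 0.75 [257.7 334.6] [ 0.4958 -0.0492  0.092 ]
slide_end top 0.8 [227.6 283.4] [0.5551 0.0536 0.092 ]
pin_handle top 0.62 [279.  192.9] [0.4482 0.2294 0.092 ]
pin_handle top 0.55 [189.5 164.5] [0.6319 0.3017 0.092 ]
top red 16 255.5 336.0
slide [ 279  218   97   66 1801] ((510.9184875488281, -33.14784240722656), (200.81431579589844, 40.749732971191406), 61.17030334472656)
```

View pics/topz.png

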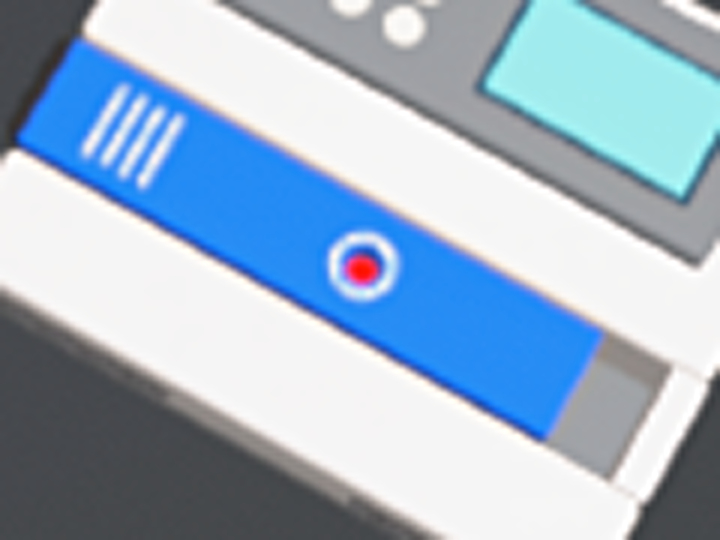

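View pics/w3.png

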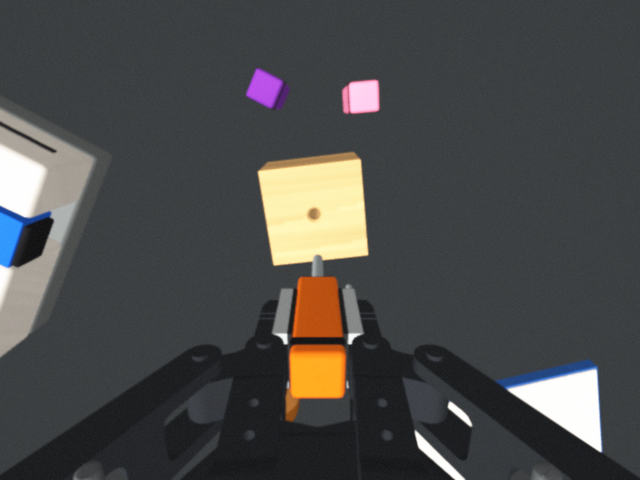

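The crop shows the ring and red button at about (363, 265), with the slide flush and the striped end at left. The wrist view shows the orange tool held upright, its pin tip at (317, 260), with the empty stand hole at (314, 213). Next I'll carry it over the slide.

step_arm:
  travel:
    - [0.134, -0.893, 0]
    - [0.134, -0.893, 0]
    - [0.134, -0.893, 0]
    - [0.134, -0.893, 0]
    - [0.134, -0.893, 0]
    - [0.134, -0.893, 0]
    - [0.134, -0.893, 0]
    - [0.134, -0.893, 0]
  yaw: [0, 0, 0, 0, 0, 0, 0, 0]
  gripper: [-1, -1, -1, -1, -1, -1, -1, -1]

```text
time: 6.0
position: [0.5028, -0.0171, 0.1932]
tool_rot: [3.142, -0.0, -3.123]
wrist_force: [0.2, -0.6, -0.5]
gripper_width: 0.0174
```

step_arm:
  travel:
    - [0.134, -0.893, 0]
    - [0, 0, 0]
    - [0, 0, 0]
    - [0, 0, 0]
    - [0, 0, 0]
    - [0, 0, 0]
    - [0, 0, 0]
    - [0, 0, 0]
  yaw: [0, 0.0334, 0.0334, 0.0334, 0.0334, 0.0334, 0, 0]
  gripper: [-1, -1, -1, -1, -1, -1, -1, -1]

```text
time: 6.67
position: [0.4986, -0.0514, 0.1931]
tool_rot: [-3.141, -0.0, 2.638]
wrist_force: [0.2, -0.6, 0.2]
gripper_width: 0.0173
```

```bash
python3 - <<'E'
from h import *
np.set_printoptions(precision=4,suppress=True)
i=robot.get_image("wrist");s=robot.state(); print(s["position"],s["tool_rot"],s["wrist_force"],s["gripper_width"])
for k in("release_hole","slide_end"):
    for e in robot.landmark_of(k,i)[:2]: print(k,e["p"],np.array(e["point"]),at_z(i,e["point"],.092))
p=s["position"]; print("tip pred",proj(i,p-[0,0,.0597]))
hsv=cv2.cvtColor(i["frame"],cv2.COLOR_RGB2HSV)
b=cv2.inRange(hsv,(105,150,80),(125,255,255))
l=cv2.connectedComponentsWithStats(b);j=1+np.argmax(l[2][1:,4]);print(l[2][j])
save(i,"w4.png",(120,420,120,520),2)
E
```

```text
[ 0.4986 -0.0513  0.1931] [-3.1415 -0.0003  2.6383] [-0.1283  0.6627 -0.4165] 0.017057207101052442
release_hole 0.7 [240.8 317.7] [ 0.502  -0.0519  0.092 ]
slide_end 0.7 [237.2 491.5] [0.5586 0.0564 0.092 ]
tip pred [258.2014 315.9867]
[  204   207   292    58 14752]
```

View pics/w4.png

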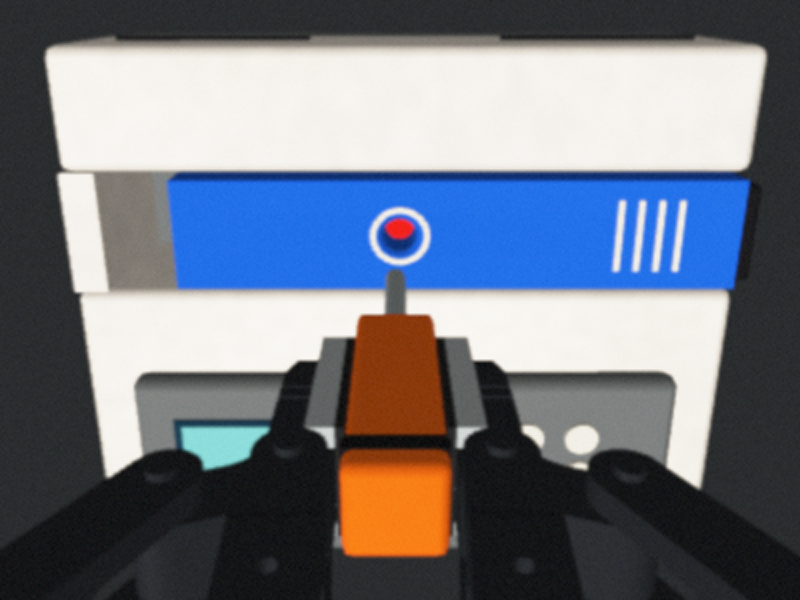

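The crop shows the ring at about (400, 236), with the red button seen inside. The pin tip is at (396, 272), nearly above it. I'll apply a small correction, lower it and re-check.

step_arm:
  travel:
    - [-0.03, 0.04, 0.35]
    - [0, 0, 0.4]
    - [0, 0, 0]
    - [0, 0, 0]
  yaw: [0, 0, 0, 0]
  gripper: [-1, -1, -1, -1]

```text
time: 7.15
position: [0.4997, -0.0503, 0.1627]
tool_rot: [-3.141, -0.002, 2.636]
wrist_force: [-0.1, 0.4, 0.0]
gripper_width: 0.0175
```

```bash
python3 - <<'E'
from h import *
np.set_printoptions(precision=4,suppress=True)
i=robot.get_image("wrist");s=robot.state(); print(s["position"],s["tool_rot"],s["wrist_force"],s["gripper_width"])
for k in("release_hole",):
    for e in robot.landmark_of(k,i)[:2]: print(k,e["p"],np.array(e["point"]),at_z(i,e["point"],.092))
p=s["position"]; print("tip pred",proj(i,p-[0,0,.0597]))
hsv=cv2.cvtColor(i["frame"],cv2.COLOR_RGB2HSV)
# ring: white pixels within blue slide near centre
w=((hsv[...,1]<110)&(hsv[...,2]>130)).astype(np.uint8); w[:200]=0;w[300:]=0;w[:,:285]=0;w[:,350:]=0
n,l,st,c=cv2.connectedComponentsWithStats(w)
for j in range(1,n):
    if st[j,4]>15:
        cn=cv2.findContours((l==j).astype(np.uint8),0,1)[0][0][:,0]
        W=np.array([at_z(i,(y,x),.092)[:2] for x,y in cn],np.float32)*1000
        print(st[j],c[j],cv2.minEnclosingCircle(W))
save(i,"w5.png",(190,310,240,400),5)
E
```

```text
[ 0.5004 -0.0505  0.1634] [-3.1414 -0.0005  2.6362] [ 0.1932 -0.2934  0.2914] 0.017217831697227112
release_hole 0.64 [254.7 313.6] [ 0.5006 -0.0525  0.092 ]
tip pred [260.0449 316.3218]
[ 285  200   65   17 1105] [317. 208.] ((475.8398742675781, -36.431400299072266), 19.843791961669922)
[301 237  34  33 342] [317.6462 251.0088] ((500.8871765136719, -49.93527603149414), 11.057114601135254)
[285 281  14   8  93] [291.1505 284.9247] ((511.5965576171875, -74.97433471679688), 4.903110504150391)
[337 282  13   7  90] [343.0667 284.9667] ((527.945556640625, -46.135772705078125), 4.444746971130371)
```

View pics/w5.png

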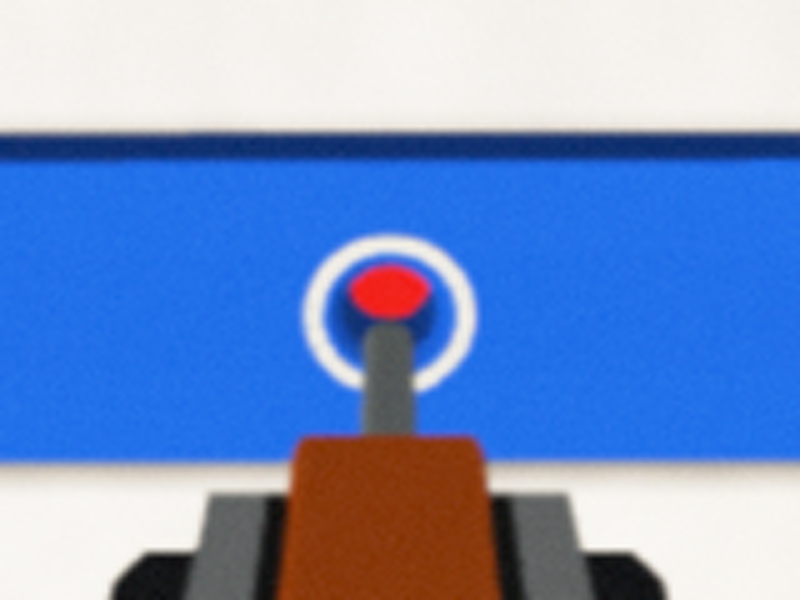

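The crop shows the pin over the hole: ring centre at (390, 315), pin at column 389. I'll lower it and feel for the button.

step_arm:
  travel:
    - [0, 0.01, 0.2]
    - [0, 0, 0.14]
    - [0, 0, 0]
    - [0, 0, 0]
  yaw: [0, 0, 0, 0]
  gripper: [-1, -1, -1, -1]

```text
time: 7.58
position: [0.5003, -0.0501, 0.1493]
tool_rot: [-3.141, -0.001, 2.635]
wrist_force: [-0.7, 0.9, -0.4]
gripper_width: 0.0172
```

step_arm:
  travel:
    - [0, 0, 0.08]
    - [0, 0, 0]
    - [0, 0, 0]
  yaw: [0, 0, 0]
  gripper: [-1, -1, -1]

```text
time: 7.83
position: [0.5006, -0.0502, 0.1464]
tool_rot: [-3.141, -0.0, 2.635]
wrist_force: [0.4, 0.1, 0.1]
gripper_width: 0.0176
```

step_arm:
  travel:
    - [0, 0, 0.08]
    - [0, 0, 0]
    - [0, 0, 0]
  yaw: [0, 0, 0]
  gripper: [-1, -1, -1]

```text
time: 8.08
position: [0.5005, -0.0502, 0.1431]
tool_rot: [-3.141, -0.0, 2.635]
wrist_force: [-0.2, -0.4, -0.7]
gripper_width: 0.0174
```

step_arm:
  travel:
    - [0, 0, 0.08]
    - [0, 0, 0]
    - [0, 0, 0]
  yaw: [0, 0, 0]
  gripper: [-1, -1, -1]

```text
time: 8.33
position: [0.5005, -0.0501, 0.1399]
tool_rot: [-3.141, -0.001, 2.635]
wrist_force: [0.6, 0.1, -1.4]
gripper_width: 0.0175
```

```bash
python3 -c "
from h import *
print(robot.state()['wrist_force'],robot.state()['position'])"
```

```text
[ 0.59765054  0.12469527 -1.39537414] [ 0.50048043 -0.05013231  0.13986794]
```

step_arm:
  travel:
    - [0, 0, 0.08]
    - [0, 0, 0]
    - [0, 0, 0]
  yaw: [0, 0, 0]
  gripper: [-1, -1, -1]

```text
time: 8.58
position: [0.5012, -0.0503, 0.1374]
tool_rot: [3.141, 0.001, 2.635]
wrist_force: [0.1, -0.1, 4.3]
gripper_width: 0.0173
```

step_arm:
  travel:
    - [0, 0, 0.05]
    - [0, 0, 0]
    - [0, 0, 0]
  yaw: [0, 0, 0]
  gripper: [-1, -1, -1]

```text
time: 8.83
position: [0.5013, -0.0503, 0.1357]
tool_rot: [3.141, 0.001, 2.635]
wrist_force: [-1.1, -0.1, 7.6]
gripper_width: 0.0173
```

step_arm:
  travel:
    - [0, 0, 0.04]
    - [0, 0, 0]
    - [0, 0, 0]
  yaw: [0, 0, 0]
  gripper: [-1, -1, -1]

```text
time: 9.08
position: [0.5013, -0.0503, 0.1343]
tool_rot: [3.141, 0.002, 2.636]
wrist_force: [-2.1, 0.5, 8.9]
gripper_width: 0.0174
```

step_arm:
  travel:
    - [0, 0, 0.03]
    - [0, 0, 0]
    - [0, 0, 0]
  yaw: [0, 0, 0]
  gripper: [-1, -1, -1]

```text
time: 9.33
position: [0.5014, -0.0503, 0.1333]
tool_rot: [3.141, 0.002, 2.635]
wrist_force: [-2.5, 0.6, 9.8]
gripper_width: 0.0176
```

```bash
python3 -c "
from h import *
import time
s=robot.state(); print(s['wrist_force'],s['position'],s['tool_rot'])
for _ in range(3):
  robot.get_image('top'); s=robot.state(); print(s['time'],s['wrist_force'],s['position'],s['effort'])"
```

```text
[-2.45375967  0.61166953  9.78206007] [ 0.50138818 -0.05033963  0.13333037] [3.14105459e+00 1.85737510e-03 2.63548985e+00]
9.3833 [-1.52796059 -0.19629821  9.75285942] [ 0.50142963 -0.05033019  0.13338246] [-1.35053127e-02 -3.63148034e+01 -1.85636258e+01  3.90456920e-02
 -6.63461443e-01 -8.30650151e-05]
9.4333 [-1.26024335  0.35726631  8.78812097] [ 0.50137731 -0.0503259   0.13337205] [-1.14830860e-02 -3.63379920e+01 -1.85731280e+01  3.95360368e-02
 -6.60757441e-01 -1.16430474e-04]
9.4833 [-1.69803268  0.32555174  9.2191335 ] [ 0.50140592 -0.05032494  0.13340683] [-1.17412364e-02 -3.63517714e+01 -1.85792202e+01  3.95494618e-02
 -6.60075992e-01 -1.26072473e-04]
```

step_arm:
  travel:
    - [0, 0, 0.022]
    - [0, 0, 0]
    - [0, 0.04, 0]
    - [0, 0.04, 0]
    - [0, 0.04, 0]
    - [0, 0.04, 0]
    - [0, 0, 0]
    - [0, 0, 0]
  yaw: [0, 0, 0, 0, 0, 0, 0, 0]
  gripper: [-1, -1, -1, -1, -1, -1, -1, -1]

```text
time: 10.15
position: [0.5043, -0.0453, 0.133]
tool_rot: [-3.141, 0.002, 2.636]
wrist_force: [-3.5, -1.0, 12.7]
gripper_width: 0.0172
```

step_arm:
  travel:
    - [0, 0.05, 0]
    - [0, 0.05, 0]
    - [0, 0.05, 0]
    - [0, 0.05, 0]
    - [0, 0.05, 0]
    - [0, 0, 0]
  yaw: [0, 0, 0, 0, 0, 0]
  gripper: [-1, -1, -1, -1, -1, -1]

```text
time: 10.65
position: [0.5092, -0.0364, 0.1329]
tool_rot: [-3.141, 0.002, 2.636]
wrist_force: [-3.1, -1.9, 13.0]
gripper_width: 0.0176
```

step_arm:
  travel:
    - [0, 0.06, 0]
    - [0, 0.06, 0]
    - [0, 0.06, 0]
    - [0, 0.06, 0]
    - [0, 0.06, 0]
    - [0, 0.06, 0]
    - [0, 0.06, 0]
    - [0, 0, 0]
  yaw: [0, 0, 0, 0, 0, 0, 0, 0]
  gripper: [-1, -1, -1, -1, -1, -1, -1, -1]

```text
time: 11.32
position: [0.5173, -0.0216, 0.1329]
tool_rot: [-3.141, 0.002, 2.636]
wrist_force: [-3.1, -1.0, 12.9]
gripper_width: 0.0173
```

step_arm:
  travel:
    - [0, 0.05, 0]
    - [0, 0.05, 0]
    - [0, 0.05, 0]
    - [0, 0, 0]
    - [0, 0, 0]
  yaw: [0, 0, 0, 0, 0]
  gripper: [-1, -1, -1, -1, -1]

```text
time: 11.73
position: [0.5201, -0.0165, 0.1329]
tool_rot: [-3.141, 0.002, 2.636]
wrist_force: [-2.7, -1.6, 12.9]
gripper_width: 0.0171
```

step_arm:
  travel:
    - [0, 0.04, 0]
    - [0, 0.04, 0]
    - [0, 0.02, 0]
    - [0, 0, 0]
    - [0, 0, 0]
  yaw: [0, 0, 0, 0, 0]
  gripper: [-1, -1, -1, -1, -1]

```text
time: 12.15
position: [0.5215, -0.0139, 0.1329]
tool_rot: [-3.139, 0.002, 2.636]
wrist_force: [-3.2, -3.6, 14.1]
gripper_width: 0.0175
```

step_arm:
  travel:
    - [0, 0.02, 0]
    - [0, 0, 0]
    - [0, 0, 0]
  yaw: [0, 0, 0]
  gripper: [-1, -1, -1]

```text
time: 12.4
position: [0.5216, -0.0136, 0.1329]
tool_rot: [-3.138, 0.002, 2.637]
wrist_force: [-3.8, -4.5, 14.7]
gripper_width: 0.017
```

```bash
python3 - <<'E'
from h import *
np.set_printoptions(precision=4,suppress=True)
for n in("scene","top"):
    i=robot.get_image(n)
    for e in robot.landmark_of("slide_end",i)[:1]: print(n,e["p"],at_z(i,e["point"],.092))
    hsv=cv2.cvtColor(i["frame"],cv2.COLOR_RGB2HSV)
    r0,c0=map(int,proj(i,(.53,0,.092)))
    b=cv2.inRange(hsv,(105,150,80),(125,255,255)); b[:r0-110]=0;b[r0+110:]=0;b[:,:c0-90]=0;b[:,c0+90:]=0
    cn=np.argwhere(b)
    W=np.array([at_z(i,p,.092)[:2] for p in cn])*1000; d=np.array([.485,.8745]); t=W@d
    print("far edge along slide",np.percentile(t,[0.5,1,2,99,99.5]), "start end was ~",np.array([559.5,54.4])@d)
print(robot.state()["wrist_force"],robot.state()["position"])
E
```

```text
scene 0.93 [0.5803 0.0866 0.092 ]
far edge along slide [192.3689 198.9493 210.1508 360.2893 360.4021] start end was ~ 318.9303
top 0.63 [0.5742 0.0959 0.092 ]
far edge along slide [177.7259 179.1885 181.2953 340.434  341.588 ] start end was ~ 318.9303
[-4.7716 -4.8282 13.5077] [ 0.5216 -0.0136  0.1329]
```

step_arm:
  travel:
    - [0, -0.04, 0]
    - [0, 0, -0.1]
    - [0, 0, -0.15]
    - [0, 0, -0.3]
    - [0, 0, -0.5]
    - [0, 0, -0.5]
    - [0, 0, 0]
    - [0, 0, 0]
  yaw: [0, 0, 0, 0, 0, 0, 0, 0]
  gripper: [-1, -1, -1, -1, -1, -1, -1, -1]

```text
time: 13.27
position: [0.522, -0.0131, 0.1939]
tool_rot: [3.14, 0.002, 2.635]
wrist_force: [0.2, -0.2, -0.9]
gripper_width: 0.0174
```

```bash
python3 - <<'E'
from h import *
np.set_printoptions(precision=4,suppress=True)
i=robot.get_image("wrist");s=robot.state(); print(s["time"],s["position"],s["tool_rot"],s["wrist_force"],s["gripper_width"])
hsv=cv2.cvtColor(i["frame"],cv2.COLOR_RGB2HSV)
w=((hsv[...,1]<110)&(hsv[...,2]>130)).astype(np.uint8)
n,l,st,c=cv2.connectedComponentsWithStats(w)
for j in range(1,n):
    if 100<st[j,4]<900:
        cn=cv2.findContours((l==j).astype(np.uint8),0,1)[0][0][:,0]
        W=np.array([at_z(i,(y,x),.092)[:2] for x,y in cn],np.float32)*1000
        q=cv2.minEnclosingCircle(W); print(st[j],q,"shift",(np.array(q[0])-[500.9,-49.9])@[.485,.8745])
print("tip pred",proj(i,s["position"]-[0,0,.0597]))
save(i,"w6.png",(120,420,120,520),2)
E
```

```text
13.3167 [ 0.521  -0.013   0.1929] [ 3.1415 -0.0001  2.6355] [-0.1522  0.0788 -1.8094] 0.017268886793975324
[419 216   7  36 146] ((557.0950927734375, 53.022151947021484), 12.979157447814941) shift 117.2600418727875
[429 216   7  36 143] ((560.3832397460938, 58.96509552001953), 12.963895797729492) shift 124.05189730911258
[439 216   7  36 145] ((563.849609375, 65.22122192382812), 12.969559669494629) shift 131.20406911926273
[449 216   7  36 144] ((567.2755737304688, 71.39242553710938), 12.973840713500977) shift 138.26237939147953
[297 220  31  29 307] ((519.8815307617188, -14.826273918151855), 10.851703643798828) shift 39.878015878009805
[618 454  22  23 265] ((846.2591552734375, 127.27339935302734), 14.587164878845215) shift 322.43732804183963
tip pred [255.8365 315.0822]
```

View pics/w6.png

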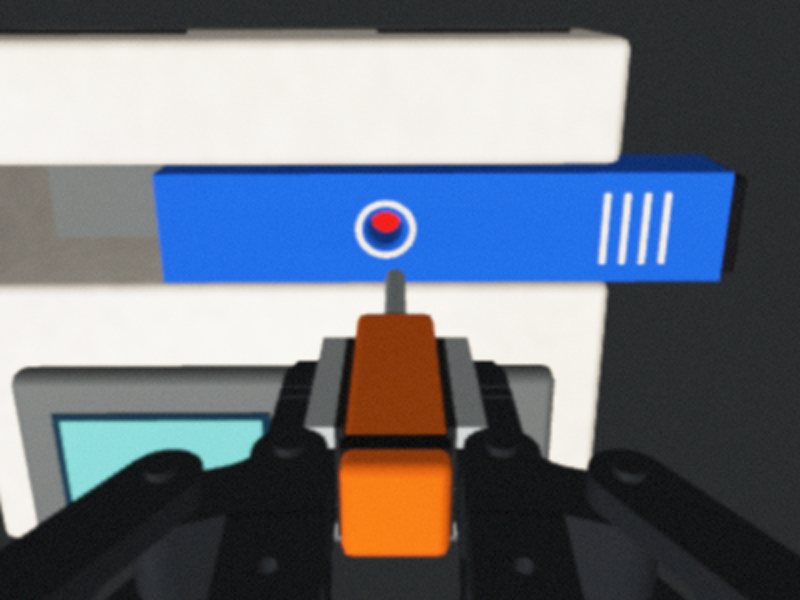

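The crop shows the slide out by 39.9 mm (ring measured), the end beyond the housing, and the tool held unchanged with its tip at (396, 272). I'll carry it back to the stand.

step_arm:
  travel:
    - [0.375, 0.807, 0]
    - [0.375, 0.807, 0]
    - [0.375, 0.807, 0]
    - [0.375, 0.807, 0]
    - [0.375, 0.807, 0]
    - [0.375, 0.807, 0]
    - [0.375, 0.807, 0]
    - [0.375, 0.807, 0]
  yaw: [0, 0, 0, 0, 0, 0, 0, 0]
  gripper: [-1, -1, -1, -1, -1, -1, -1, -1]

```text
time: 13.98
position: [0.5402, 0.2723, 0.1911]
tool_rot: [-3.139, -0.002, 2.636]
wrist_force: [1.0, 0.2, -0.9]
gripper_width: 0.0173
```

step_arm:
  travel:
    - [0, 0, 0]
    - [0, 0, 0]
    - [0, 0, 0]
    - [0, 0, 0]
    - [0, 0, 0]
    - [0, 0, 0]
    - [0, 0, 0]
    - [0, 0, 0]
  yaw: [-0.0334, -0.0334, -0.0334, -0.0334, -0.0334, 0, 0, 0]
  gripper: [-1, -1, -1, -1, -1, -1, -1, -1]

```text
time: 14.65
position: [0.5409, 0.2707, 0.1921]
tool_rot: [-3.141, -0.002, -3.126]
wrist_force: [0.3, -1.2, -0.8]
gripper_width: 0.0175
```

```bash
cat >st.py <<'E'
from h import *
np.set_printoptions(precision=4,suppress=True)
P=[]
for _ in range(4):
    i=robot.get_image("wrist"); s=robot.state(); P.append(s["position"])
p=np.mean(P,0); print(s["time"],p,s["tool_rot"],s["wrist_force"],s["gripper_width"])
R=cv2.Rodrigues(np.array([0,0,s["tool_rot"][2]]))[0]@np.diag([1,-1,-1])
print("to home, tool units",R.T@(np.array([.5412,.271,.0697])-p)/.04)
E
python3 st.py
```

```text
14.85 [0.5413 0.2708 0.1927] [-3.1415 -0.0003 -3.1241] [-0.4016 -0.6528 -1.5641] 0.017154031553553332
to home, tool units [0.0021 0.0052 3.0762]
```

step_arm:
  travel:
    - [0, 0, 0.5]
    - [0, 0, 0.6]
    - [0, 0, 0.5]
    - [0, 0, 0.1]
    - [0, 0, 0.15]
    - [0, 0, 0.15]
    - [0, 0, 0]
    - [0, 0, 0]
  yaw: [0, 0, 0, 0, 0, 0, 0, 0]
  gripper: [-1, -1, -1, -1, -1, -1, -1, -1]

```text
time: 15.52
position: [0.542, 0.2712, 0.1139]
tool_rot: [3.141, 0.001, -3.123]
wrist_force: [-0.8, -0.5, -1.3]
gripper_width: 0.0175
```

step_arm:
  travel:
    - [0, 0, 0.08]
    - [0, 0, 0.08]
    - [0, 0, 0.08]
    - [0, 0, 0]
    - [0, 0, 0]
  yaw: [0, 0, 0, 0, 0]
  gripper: [-1, -1, -1, -1, -1]

```text
time: 15.93
position: [0.5413, 0.2709, 0.1034]
tool_rot: [-3.141, -0.0, -3.123]
wrist_force: [-0.5, 0.6, -0.6]
gripper_width: 0.0175
```

step_arm:
  travel:
    - [0, 0, 0.15]
    - [0, 0, 0.15]
    - [0, 0, 0.15]
    - [0, 0, 0.15]
    - [0, 0, 0.1]
    - [0, 0, 0.04]
    - [0, 0, 0]
    - [0, 0, 0]
  yaw: [0, 0, 0, 0, 0, 0, 0, 0]
  gripper: [-1, -1, -1, -1, -1, -1, -1, -1]

```text
time: 16.6
position: [0.5415, 0.271, 0.0739]
tool_rot: [-3.142, -0.0, -3.123]
wrist_force: [0.0, 0.0, -0.4]
gripper_width: 0.0176
```

step_arm:
  travel:
    - [0, 0, 0.06]
    - [0, 0, 0.02]
    - [0, 0, 0.02]
    - [0, 0, 0]
    - [0, 0, 0]
  yaw: [0, 0, 0, 0, 0]
  gripper: [-1, -1, -1, -1, -1]

```text
time: 17.02
position: [0.5415, 0.271, 0.0701]
tool_rot: [3.142, 0.0, -3.123]
wrist_force: [0.1, -0.2, -0.7]
gripper_width: 0.0174
```

step_arm:
  travel:
    - [0, 0, 0.015]
    - [0, 0, 0.01]
    - [0, 0, 0]
    - [0, 0, 0]
  yaw: [0, 0, 0, 0]
  gripper: [-1, -1, -1, -1]

```text
time: 17.35
position: [0.5417, 0.271, 0.0698]
tool_rot: [3.141, 0.001, -3.123]
wrist_force: [-1.8, 0.1, 5.5]
gripper_width: 0.0171
```

step_arm:
  travel:
    - [0, 0, 0]
    - [0, 0, 0]
    - [0, 0, 0]
    - [0, 0, 0]
    - [0, 0, 0]
    - [0, 0, 0]
    - [0, 0, 0]
    - [0, 0, 0]
  yaw: [0, 0, 0, 0, 0, 0, 0, 0]
  gripper: [1, 1, 1, 1, 1, 1, 1, 1]

```text
time: 18.02
position: [0.5415, 0.2709, 0.069]
tool_rot: [-3.142, -0.0, -3.123]
wrist_force: [0.3, -0.0, 0.0]
gripper_width: 0.0852
```

step_arm:
  travel:
    - [0, 0, -0.3]
    - [0, 0, -0.6]
    - [0, 0, -0.8]
    - [0, 0, -0.8]
    - [0, 0, -0.8]
    - [0, 0, -0.7]
    - [0, 0, 0]
    - [0, 0, 0]
  yaw: [0, 0, 0, 0, 0, 0, 0, 0]
  gripper: [1, 1, 1, 1, 1, 1, 1, 1]

```text
time: 18.68
position: [0.5428, 0.2715, 0.2315]
tool_rot: [3.14, 0.005, -3.123]
wrist_force: [0.4, 0.3, 0.2]
gripper_width: 0.0857
```

```bash
python3 - <<'E'
from h import *
i=robot.get_image("wrist");s=robot.state(); print(s["time"],s["position"],s["wrist_force"])
save(i,"w7.png",(60,360,120,520),2)
L=[]
for n,b in(("wrist",None),("top",(220,245,165,190)),("scene",(360,395,380,410))):
    i=robot.get_image(n); print(n,topface(i,.115,b,200))
    if n=="scene": save(i,"end.png")
E
```

```text
18.7333 [0.54153106 0.27096427 0.22953924] [-0.16064328 -0.27289715  0.31099971]
wrist (array([306, 218,  23,  22, 143], dtype=int32), (540.5694580078125, 271.9053039550781), (16.189661026000977, 16.21840476989746), 1.0483777523040771)
top (array([169, 226,   9,   8,  66], dtype=int32), (542.362060546875, 269.6789855957031), (14.155091285705566, 16.757339477539062), 0.8620091676712036)
scene (array([389, 367,  12,  12,  99], dtype=int32), (544.8557739257812, 272.7109375), (15.970163345336914, 15.644301414489746), 4.1911540031433105)
```

View pics/w7.png

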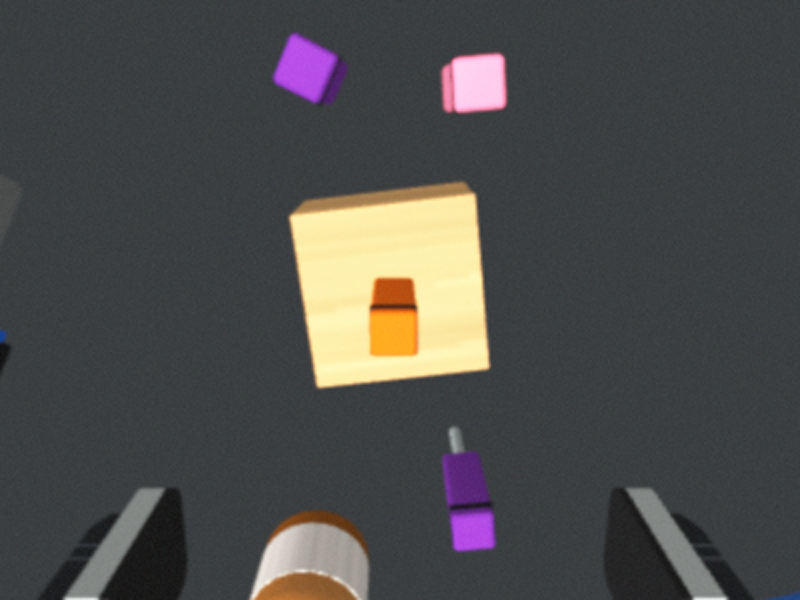

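View pics/end.png

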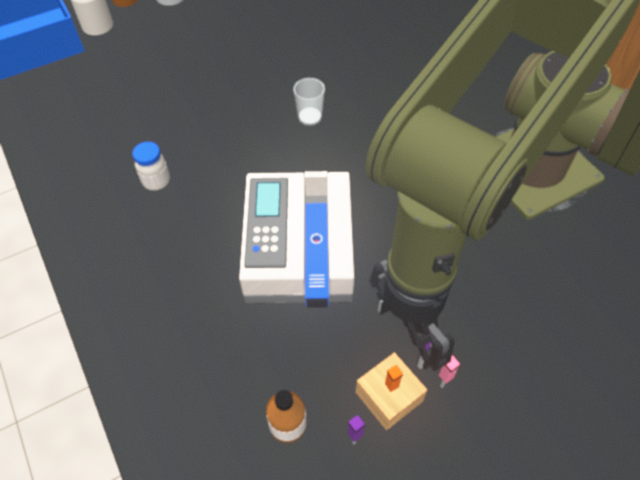

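The wrist view shows the tool upright in the stand at (393, 330). The scene view shows the slide out past the housing at (317, 295), with the bottle, beaker and jar where they started. I'll hand it in.

```bash
python3 -c "
from plant import robot
print(robot.close_job())"
```

```text
the job is handed in; nothing more can be done
None
```

The job is done and handed in at about 19 s. The slide is out to its stop and the orange pin tool is back upright in its stand.

- **Button:** The pin met the button about 14 mm below the slide's face. The wrist force was about 9 to 10 N just before the push and about 13 to 15 N during it, below the 20 N limit.
- **Slide:** It ran at about 3 N sideways until the force rose at the stop. Measured by the ring in the wrist picture, it had moved 39.9 mm.
- **Pin tool:** It met the stand at the height where it was first gripped, within about 0.1 mm. After release, the cameras showed its handle within about 2 mm of where it started, at the same angle.
- **Disagreements:** One slide-end reading from the top camera was about 20 mm short of the other checks, probably because the gripper was blocking the view. The scene camera put the handle 2 to 4 mm from where the other two cameras did, both before and after the job.
- **Other objects:** In the last picture the bottle, beaker and jar looked unmoved. The robot was touching nothing when I handed in.

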